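Dress a leaning firebrick with a sprung rubbing block

ROBOT

A 7-joint arm with a two-finger parallel gripper is mounted at the origin on the work surface. World frame = base frame: x ahead of the robot, y to its left, z up, the work surface at z = 0. Lengths are in m, angles in rad, forces in N, time in s.
With the tool pointing down it reaches from about 0.425 to 0.875 m from the base axis. Payload 4.7 kg.
Tool frame: the origin (TCP) lies midway between the tips of the shut fingers; the grasp point (between the pads) lies 19 mm behind it; z points along the fingers, y is the line along which they close (so a half turn about z gives the same grasp; the last joint's range is limited). The gripper opens to 87 mm and grips with 3 to 60 N. Pads are 19 mm wide; open, the fingers measure 117 mm over their backs; the gripper's body (75 mm by 190 mm) begins 51 mm behind the grasp point.
Start: joints at [1.117, 0.321, -0.07, 1.45, 0.023, 1.371, -0.057], TCP at [0.293, -0.58, 0.223] pointing down, gripper open.
Joint ranges: [-2.86, 2.86], [-0.3, 2.09], [-1.38, 1.24], [0.06, 2.45], [-1.56, 4.7], [0.09, 2.05], [-2.69, 2.69]. Speed limits (rad/s): [2.57, 2.57, 3.14, 3.14, 3.14, 3.14, 3.14].

INTERFACE

Orientations are given as a rotation vector (axis times angle).
In Python, from bench import ctrl gives the robot as it stands. The module is installed in compiled form; this text tells all that it offers.
- The arm moves only by the tool carry_out, never from a script. Its argument "steps" is a list of rows, each a list of 7 numbers: the turn, a rotation vector about the world's x, y, z in degrees, then the shift along the world's x, y, z in cm, then the opening, from 0 (shut) to 1 (fully open). A call has 1 to 12 rows; each row is the pose to reach, as a shift and turn from the pose commanded when the call began; what a row does not reach only later rows make up. A row lasts 1/10 s, in which the tool goes at most 50 mm and 8.59 degrees, less where a joint would pass 70% of its speed; a pose out of reach is approached as far as the arm can. A call with a gripper value outside its range is refused whole. The fingers move at their own pace and stop on an object; "squeeze" is the grip in N (left out, the last holds). Time passes only in rows, so rows that repeat a pose let the fingers close. It gives the time, the measured TCP pose, the force, the opening and the grip force at its end, in the units of the state.
- ctrl.get_state(): the state, without advancing time (a new reading comes with each control period).
- ctrl.get_image(name): name is "scene" or "side" or "wrist"; returns a dict with "pixels" (420x560x3 uint8, red, green, blue), "camera_matrix" (3x3 intrinsics, pixels), "cam_to_world" (4x4, takes a point from camera to world coordinates); the wrist camera has in their place "T_tool_cam" (4x4, takes a point from camera to tool coordinates, whose origin is the TCP and whose axes are the flange's). Camera axes: x right, y down, z forward; pixel columns grow to the right and rows downward; lengths in m; the calibration is good to about 2 mm. A picture is of the moment at which its call begins: read the wrist's pose just before it. There is no depth.
- ctrl.close_job(): hands the job in; it is judged then, once.
The state is a dict: "time": time; "joint_positions": joint angles; "qd": joint speeds; "joint_torque": joint torques, N m; "position": TCP position; "tool_rot": TCP orientation; "ft_force": force on the tool from outside, world axes, zero at the start; "torque": the same for the moment, N m; "grip_width": opening from 0.0 (shut) to 1.0 (fully open); "grip_force": force on a finger pad.
Only numpy, scipy, OpenCV 4.12 (cv2) and the standard library are available. Lean on these libraries where they do the work, as an engineer would, in place of code of your own. Each camera call takes 0.05 s, during which the arm holds its last target. There are 200 camera calls.

TASK

Pick up the rubbing block by its wooden handle and rub the sloping top face of the leaning firebrick along its whole length, from its left end to its right end as the robot sees it, the block's sole flat on the face and midway up it, pressed all the way with a steady light force of about 8 N (its spring visibly compressed but not bottomed). Then set the block down upright, without dropping it, on the middle of the narrow ledge of the steel rest and let go, leaving the crucible and the steel flask where they are.

Things in the scene. Friction and masses are not known exactly. Their poses are not given: they have to be found in the camera images.
- block: the rubbing block: a dark flat plate 76 (x) x 56 (y) x 12 mm, with a sprung handle above it, in all 81 mm tall and about 0.37 kg. Origin: centre of the plate's underside (its rubbing sole); z points up out of the handle. Alike when turned half round about z. It starts standing on the bench, on either side of the brick.
- handle (a joint): how far the block's sprung handle is pushed down towards its plate, m: 0 = fully up, 0.010 = bottomed. The spring takes 3 N to start and 1.5 N per mm more (about 8 N at 0.0033, 12 N at 0.006).
- grip (a point): the point to grip on the handle, on the block's z axis, 58 mm above the sole when the spring is not compressed. The handle is an upright wooden bar 50 (block's x) x 22 (block's y) x 50 mm, spanning 31 to 81 mm above the sole; take it across its 22 mm. Axes as the block's.
- brick: the pale firebrick, 115 (x) x 230 (y) x 64 mm thick, fixed, leaning on a flat brick so that its upper face slopes 30 degrees, facing up and away from the robot. Origin: centre of that upper face, about 88 mm above the bench; x runs down the slope (away from the robot), y along its length to its left end as the robot sees it, z squarely out of the face.
- ledge (a point): centre of the top of the rest's ledge, 70 mm above the bench; the rest is a fixed steel T-bar on a 110 x 120 mm foot. The ledge is level, 30 mm wide (x) and 110 mm long (y); z up. It stands on the other side of the brick from where the block starts.
- crucible: bystander: white ceramic bowl, 80 mm across, 55 mm high; origin at centre of underside
- flask: bystander: upright steel tube, 80 mm across, 100 mm high; origin at centre of underside
- rest: the whole steel rest; origin at the centre of its foot's underside, 70 mm below the ledge point, axes as the ledge's
Mind the look-alikes: they are no part of the job. Leave any orange, pink or yellow look-alike of the rest alone.

How it is judged:
On the way, in this order (a step that is already met when the one before it is completed fails the run):
1. block pressed flat on the brick's sloping face at its left end (y of block in the frame of brick between 0.065 and 0.105 m and x of block in the frame of brick between -0.022 and 0.022 m and contact force between block and brick between 4 and 16 N and angle between the z axis of block and the z axis of brick, either way round below 0.12 rad), for 0.1 s.
2. still pressed flat and steadily, just in from the left end (y of block in the frame of brick between 0.039 and 0.065 m and x of block in the frame of brick between -0.022 and 0.022 m and contact force between block and brick between 4 and 16 N and angle between the z axis of block and the z axis of brick, either way round below 0.12 rad), for 0.05 s.
3. still pressed flat and steadily, left of the middle (y of block in the frame of brick between 0.013 and 0.039 m and x of block in the frame of brick between -0.022 and 0.022 m and contact force between block and brick between 4 and 16 N and angle between the z axis of block and the z axis of brick, either way round below 0.12 rad), for 0.05 s.
4. still pressed flat and steadily, at the middle (y of block in the frame of brick between -0.013 and 0.013 m and x of block in the frame of brick between -0.022 and 0.022 m and contact force between block and brick between 4 and 16 N and angle between the z axis of block and the z axis of brick, either way round below 0.12 rad), for 0.05 s.
5. still pressed flat and steadily, right of the middle (y of block in the frame of brick between -0.039 and -0.013 m and x of block in the frame of brick between -0.022 and 0.022 m and contact force between block and brick between 4 and 16 N and angle between the z axis of block and the z axis of brick, either way round below 0.12 rad), for 0.05 s.
6. still pressed flat and steadily, nearing the right end (y of block in the frame of brick between -0.065 and -0.039 m and x of block in the frame of brick between -0.022 and 0.022 m and contact force between block and brick between 4 and 16 N and angle between the z axis of block and the z axis of brick, either way round below 0.12 rad), for 0.05 s.
7. pressed flat at the right end (y of block in the frame of brick between -0.105 and -0.065 m and x of block in the frame of brick between -0.022 and 0.022 m and contact force between block and brick between 4 and 16 N and angle between the z axis of block and the z axis of brick, either way round below 0.12 rad), for 0.1 s.
8. block set on (within 6 mm of) the rest's ledge while still held (x of block in the frame of ledge between -0.012 and 0.012 m and y of block in the frame of ledge between -0.028 and 0.028 m and z of block in the frame of ledge between -0.003 and 0.006 m and angle between block's own z axis and vertical below 0.1 rad and contact force between the fingers and block above 0.5 N), for 0.05 s.
At the end, for the whole second after the job is handed in: the block stands released, upright (within 0.1 rad) and at rest on the rest's ledge, its centre within 12 mm across and 28 mm along of the ledge's middle, its sole on the ledge (within 3 mm) (x of block in the frame of ledge between -0.012 and 0.012 m and y of block in the frame of ledge between -0.028 and 0.028 m and z of block in the frame of ledge between -0.003 and 0.003 m and angle between block's own z axis and vertical below 0.1 rad and contact force between block and rest above 1 N and linear speed of block below 0.02 m/s); the robot touches nothing.
It fails at once if block pressed on the brick with more than 30 N (contact force between block and brick above 30 N).
It fails at once if crucible moved more than 20 mm (distance of crucible from where it was at the start of the episode above 0.02 m).
It fails at once if flask moved more than 20 mm (distance of flask from where it was at the start of the episode above 0.02 m).
It also fails if it takes over 67 s, if anything falls off the work surface, if the arm or the gripper's body presses on something with over 40 N, if the wrist force passes 120 N, or if a joint passes its speed limit or range.

## Working session

There is one attempt and no reset: what is moved stays moved. The work goes in short steps, Python scripts to look and compute and a tool call to move; the robot and the scene stay as the last step left them, time stands still between calls to the robot, and variables do not carry over. Pictures are saved under pics/ and viewed, at most 10 in all, crops included, and the job is handed in when it is done.

Besides the shell and the picture viewer there is one more tool, called after "Call:" as name(argument=value, ...) on one line, values as JSON. carry_out: Moves the arm, as the interface text tells. Its arguments: {"type":"object","properties":{"steps":{"type":"array","items":{"type":"array","items":{"type":"number"}}},"squeeze":{"type":"number"}},"required":["steps"]}

```bash
mkdir -p pics; cat > h.py <<'E'
import numpy as np, cv2
from bench import ctrl
def ray(im,u,v):
    K=np.array(im["camera_matrix"]);T=np.array(im["cam_to_world"])
    d=T[:3,:3]@np.linalg.solve(K,[u,v,1.]);return T[:3,3],d
def onz(im,u,v,z):
    o,d=ray(im,u,v);return o+d*(z-o[2])/d[2]
def two(i1,p1,i2,p2):
    o1,d1=ray(i1,*p1);o2,d2=ray(i2,*p2);d1/=np.linalg.norm(d1);d2/=np.linalg.norm(d2)
    s=np.linalg.lstsq(np.c_[d1,-d2],o2-o1,rcond=None)[0];a=o1+s[0]*d1;b=o2+s[1]*d2
    return (a+b)/2,np.linalg.norm(a-b)
E
python3 - <<'E'
from h import *
import pickle
print(ctrl.get_state())
d={}
for n in("scene","side"):
    d[n]=ctrl.get_image(n);cv2.imwrite(f"pics/{n}0.png",cv2.resize(d[n]["pixels"][:,:,::-1],None,fx=1.4,fy=1.4,interpolation=cv2.INTER_CUBIC));print(n,np.round(d[n]["cam_to_world"],3),np.array(d[n]["camera_matrix"]))
pickle.dump(d,open("im0.pkl","wb"))
E
```

```text
{'time': 0.0, 'joint_positions': array([ 1.11711296,  0.32181642, -0.07010852,  1.45171955,  0.02258986,
        1.37078423, -0.05691468]), 'qd': array([-0.00096511, -0.00031796,  0.00075306, -0.00272739,  0.00068372,
        0.00053707, -0.00061964]), 'joint_torque': array([ 1.97641348e-04, -4.91286671e+01, -4.03918996e-01, -3.12523556e+01,
       -6.40179170e-02,  4.38633654e-02,  1.53551978e-04]), 'position': array([ 0.29280454, -0.57967476,  0.2214436 ]), 'tool_rot': array([-3.05422342e+00, -7.27735729e-01,  8.31757091e-04]), 'ft_force': array([-0.06519453,  0.10347928,  0.01839225]), 'torque': array([ 0.02643661, -0.023402  ,  0.05124724]), 'grip_force': 0.0, 'grip_width': 1.0024891194158845}
scene [[ 0.819  0.374 -0.434  0.945]
 [ 0.573 -0.53   0.625 -0.567]
 [ 0.004 -0.761 -0.649  0.793]
 [ 0.     0.     0.     1.   ]] [[441.49788997   0.         289.69400907]
 [  0.         441.49788997 218.41528191]
 [  0.           0.           1.        ]]
side [[-9.960e-01 -5.600e-02  6.600e-02  4.220e-01]
 [-8.700e-02  6.540e-01 -7.520e-01  1.125e+00]
 [-1.000e-03 -7.550e-01 -6.560e-01  9.810e-01]
 [ 0.000e+00  0.000e+00  0.000e+00  1.000e+00]] [[429.18086302   0.         280.6529889 ]
 [  0.         429.18086302 205.20487883]
 [  0.           0.           1.        ]]
```

View pics/scene0.png

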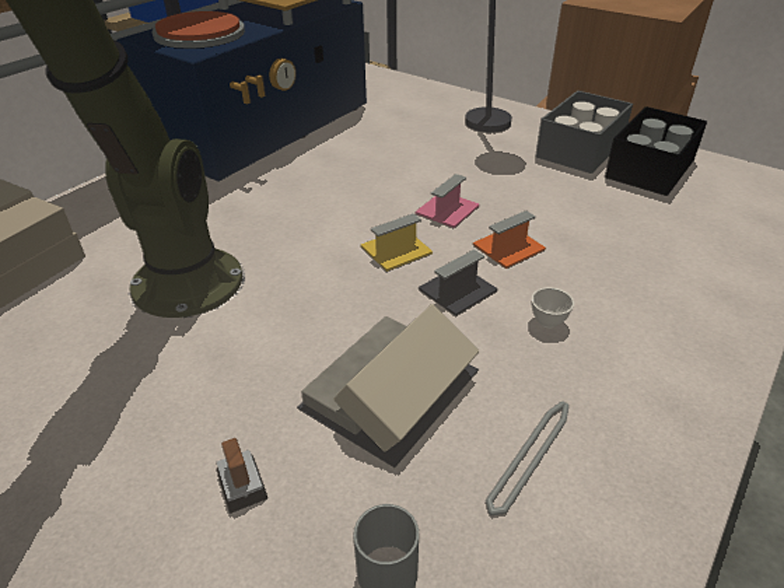

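View pics/side0.png

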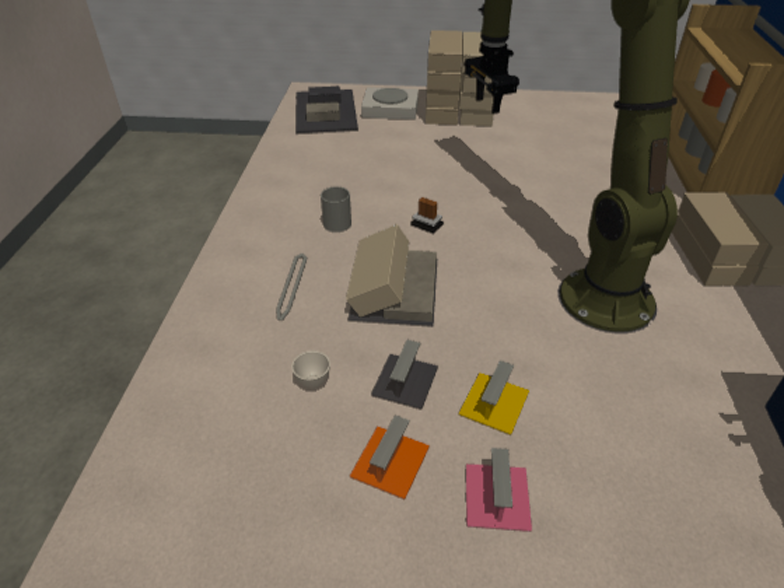

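The steel (grey) rest is left of the brick, at about (458,280) in scene and (405,375) in side. The block is to its right, at (240,475) and (428,215). I'll zoom in on the corners.

```bash
python3 - <<'E'
from h import *
import pickle
d=pickle.load(open("im0.pkl","rb"))
for n,(x0,y0,x1,y1,f) in {"scene":(145,170,360,370,3),"side":(240,135,320,295,3.7)}.items():
    c=cv2.resize(d[n]["pixels"][y0:y1,x0:x1,::-1],None,fx=f,fy=f,interpolation=cv2.INTER_CUBIC)
    for x in range(-(-x0//20)*20,x1,20):
        cv2.putText(c,str(x),(int((x-x0)*f),8),0,.35,(0,0,255),1)
        for y in range(-(-y0//20)*20,y1,20): cv2.circle(c,(int((x-x0+.5)*f),int((y-y0+.5)*f)),1,(0,0,255),-1)
    for y in range(-(-y0//20)*20,y1,20): cv2.putText(c,str(y),(0,int((y-y0)*f)+4),0,.35,(0,0,255),1)
    cv2.imwrite(f"pics/{n}1.png",c)
E
```

```text
(no output)
```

View pics/scene1.png

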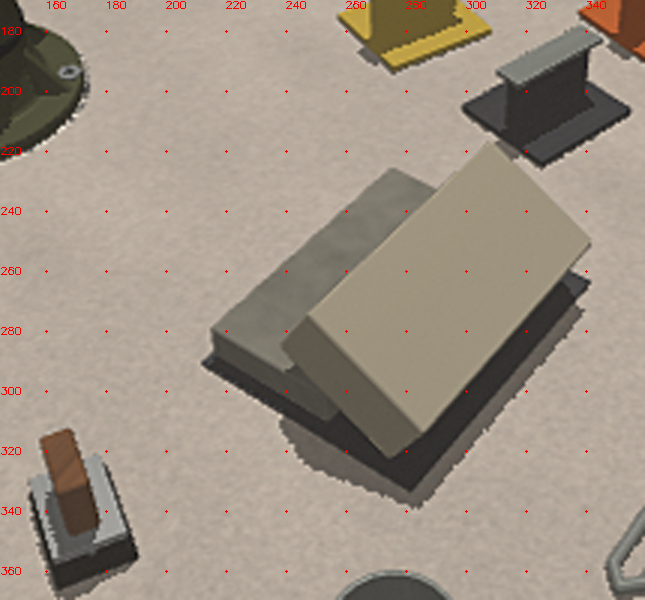

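View pics/side1.png

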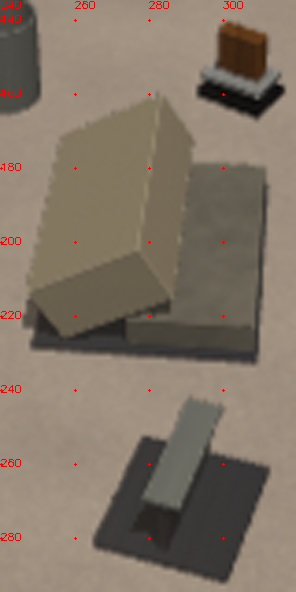

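```bash
python3 - <<'E'
from h import *
import pickle
np.set_printoptions(precision=4,suppress=True)
d=pickle.load(open("im0.pkl","rb"));S,D=d["scene"],d["side"]
s=lambda x,y:((x+.5)/3-.5+145,(y+.5)/3-.5+170)
e=lambda x,y:((x+.5)/3.7-.5+240,(y+.5)/3.7-.5+135)
SC=[s(490,142),s(591,243),s(422,434),s(309,314)];DC=[e(138,248),e(32,291),e(60,138),e(158,93)]
P=[]
for n,a,b,z in zip(["HL","LL","LR","HR"],SC,DC,[.1167,.0593,.0593,.1167]):
    p,g=two(S,a,D,b);P.append(p);print(n,p,g,onz(S,*a,z),onz(D,*b,z))
P=np.array(P);print("centre",P.mean(0));
y=(P[0]+P[1]-P[2]-P[3])/2;x=(P[1]+P[2]-P[0]-P[3])/2
print("len",np.linalg.norm(y),y,np.linalg.norm(x),x,"yaw",np.degrees(np.arctan2(-y[0],y[1])),"slope",np.degrees(np.arcsin(-x[2]/np.linalg.norm(x))))
for im,C,z in((S,[s(*q) for q in((497,72),(585,27),(603,41),(516,84))],.07),(D,[e(*q) for q in((141,498),(193,397),(223,408),(176,508))],.07)):
    Q=np.array([onz(im,*q,z) for q in C]);print("ledge",Q,Q.mean(0))
for q in((39,440),(69,430),(88,483),(57,490)): print("htop",onz(S,*s(*q),.081))
for q in((57,588),(137,556)): print("plate bot",onz(S,*s(*q),0))
for q in((222,22),(266,36)):print("htop side",onz(D,*e(*q),.081))
for q in((197,96),(259,117),(285,94)):print("plate side",onz(D,*e(*q),0.0))
E
```

```text
HL [0.5233 0.1162 0.1136] 0.0003472416399361668 [0.5254 0.1131 0.1167] [0.5227 0.1197 0.1167]
LL [0.6183 0.1159 0.0565] 0.004844770971410093 [0.6219 0.1138 0.0593] [0.6155 0.1179 0.0593]
LR [ 0.6198 -0.1104  0.0553] 0.0029625142734673814 [ 0.6201 -0.1131  0.0593] [ 0.6202 -0.1042  0.0593]
HR [ 0.5241 -0.1096  0.1149] 0.0026003478149649283 [ 0.5238 -0.111   0.1167] [ 0.525  -0.106   0.1167]
centre [0.5714 0.003  0.0851]
len 0.22607312275988914 [-0.0012  0.2261 -0.0001] 0.1117679898372133 [ 0.0953 -0.0005 -0.0583] yaw 0.30889422369388975 slope 31.460323599960777
ledge [[0.4482 0.2453 0.07  ]
 [0.4778 0.3518 0.07  ]
 [0.5027 0.342  0.07  ]
 [0.4716 0.2403 0.07  ]] [0.4751 0.2949 0.07  ]
ledge [[0.4991 0.3509 0.07  ]
 [0.4675 0.2432 0.07  ]
 [0.4431 0.2532 0.07  ]
 [0.4723 0.3583 0.07  ]] [0.4705 0.3014 0.07  ]
htop [ 0.427  -0.2752  0.081 ]
htop [ 0.437  -0.2582  0.081 ]
htop [ 0.4779 -0.2803  0.081 ]
htop [ 0.4657 -0.2953  0.081 ]
plate bot [ 0.4687 -0.3176  0.    ]
plate bot [ 0.4949 -0.2699  0.    ]
htop side [ 0.4735 -0.2909  0.081 ]
htop side [ 0.4269 -0.2682  0.081 ]
plate side [ 0.4969 -0.2704  0.    ]
plate side [ 0.4295 -0.2379  0.    ]
plate side [ 0.4033 -0.2822  0.    ]
```

Call:
carry_out(steps=[[0, 0, -7, 2, 4, 0, 1], [0, 0, -14, 4, 8, 0, 1], [0, 0, -21, 6, 12, -0.5, 1], [0, 0, -28, 8, 16, -1, 1], [0, 0, -35, 10, 20, -1.5, 1], [0, 0, -42, 12, 23, -2, 1], [0, 0, -48, 14, 26, -2.3, 1], [0, 0, -54, 15.8, 30.3, -2.3, 1], [0, 0, -54, 15.8, 30.3, -2.3, 1], [0, 0, -54, 15.8, 30.3, -2.3, 1]])

```text
time: 1.1
position: [0.4514, -0.276, 0.1993]
tool_rot: [3.055, -0.733, -0.001]
ft_force: [-0.4, -0.8, -0.1]
grip_width: 0.998
grip_force: 0.0
```

```bash
python3 - <<'E'
from h import *
import pickle
s=ctrl.get_state();im=ctrl.get_image("wrist");pickle.dump((s,im),open("w1.pkl","wb"))
print(s["time"],s["position"],s["tool_rot"],s["joint_positions"],s["ft_force"]);print(np.round(im["T_tool_cam"],3),im["camera_matrix"])
cv2.imwrite("pics/w1.png",im["pixels"][:,:,::-1])
E
```

```text
1.1 [ 0.45140226 -0.27598107  0.19932406] [ 3.05463903e+00 -7.32637552e-01 -1.06321183e-03] [ 0.71310192  0.0884675  -0.22698976  1.7757131   0.02125603  1.28030751
 -1.56072245] [-0.43067427 -0.81448828 -0.09544136]
[[ 0.    -0.959 -0.284  0.079]
 [ 1.     0.     0.001 -0.   ]
 [-0.001 -0.284  0.959 -0.162]
 [ 0.     0.     0.     1.   ]] [[303.82196049   0.         282.69101582]
 [  0.         303.82196049 211.10835547]
 [  0.           0.           1.        ]]
```

View pics/w1.png

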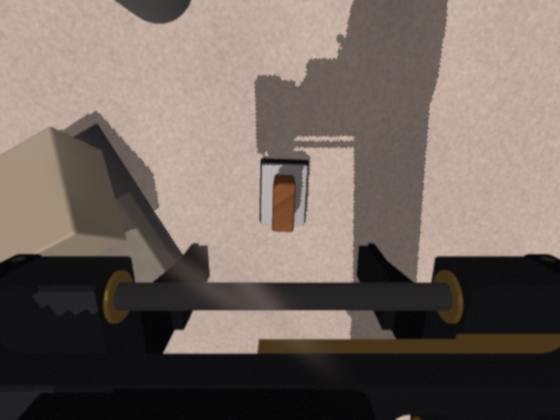

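The block's handle is at about (284,203), nearly upright in the wrist view, and the plate spans (261–308, 158–226). So the yaw is about right. I'll measure it by colour.

```bash
python3 - <<'E'
from h import *
import pickle
from scipy.spatial.transform import Rotation as R
s,im=pickle.load(open("w1.pkl","rb"))
T=np.eye(4);T[:3,:3]=R.from_rotvec(s["tool_rot"]).as_matrix();T[:3,3]=s["position"];im["cam_to_world"]=T@np.array(im["T_tool_cam"])
p=im["pixels"].astype(int);m=((p[:,:,0]-p[:,:,2])>35).astype(np.uint8);m[240:]=0;m[:150]=0;m[:,:255]=0;m[:,315:]=0
c=max(cv2.findContours(m,0,2)[0],key=cv2.contourArea);r=cv2.minAreaRect(c);print(r,cv2.boxPoints(r))
for y in range(174,236,6):
    x=np.where(m[y])[0]
    if len(x): print(y,x[0],x[-1],p[y,(x[0]+x[-1])//2])
Q=[onz(im,*q,.081)[:2] for q in cv2.boxPoints(r)];print(np.round(Q,4),np.mean(Q,0))
print("cam",im["cam_to_world"][:3,3])
# plate
for q in((261,158),(308,158),(263,226),(306,226)):print(q,np.round(onz(im,*q,.012),4))
d=pickle.load(open("im0.pkl","rb"))
print("flask",onz(d["scene"],387/1.4,535/1.4,.1),"cruc",onz(d["scene"],551/1.4,302/1.4,.055))
E
```

```text
((283.55792236328125, 204.03111267089844), (21.990489959716797, 56.12278747558594), 1.6846843957901) [[271.74246 231.75714]
 [273.39243 175.6586 ]
 [295.37338 176.30508]
 [293.72342 232.40363]]
180 277 310 [56 35 24]
186 274 295 [126  77  46]
192 273 294 [127  78  47]
198 273 294 [128  79  46]
204 273 294 [113  69  41]
210 273 293 [122  75  44]
216 273 293 [120  75  44]
222 273 293 [122  75  44]
228 272 293 [127  78  45]
[[ 0.4335 -0.2549]
 [ 0.4822 -0.282 ]
 [ 0.4723 -0.3   ]
 [ 0.4231 -0.2739]] [ 0.45278449 -0.27770851]
cam [ 0.52207705 -0.31166931  0.3616809 ]
(261, 158) [ 0.4968 -0.2715  0.012 ]
(308, 158) [ 0.4725 -0.3193  0.012 ]
(263, 226) [ 0.4232 -0.2349  0.012 ]
(306, 226) [ 0.3994 -0.2816  0.012 ]
flask [ 0.70709592 -0.26134336  0.1       ] cruc [0.6658458 0.3077416 0.055    ]
```

Call:
carry_out(steps=[[0, 0, -0.5, -0.1, -0.1, -4, 1], [0, 0, -0.5, -0.1, -0.1, -8, 1], [0, 0, -0.5, -0.1, -0.1, -12, 1], [0, 0, -0.5, -0.1, -0.1, -14, 1], [0, 0, -0.5, -0.1, -0.1, -15.5, 1], [0, 0, -0.5, -0.1, -0.1, -16, 1], [0, 0, -0.5, -0.1, -0.1, -16, 0], [0, 0, -0.5, -0.1, -0.1, -16, 0], [0, 0, -0.5, -0.1, -0.1, -16, 0], [0, 0, -0.5, -0.1, -0.1, -16, 0], [0, 0, -0.5, -0.1, -0.1, -16, 0], [0, 0, -0.5, -0.1, -0.1, -16, 0]], squeeze=40)

```text
time: 2.35
position: [0.4503, -0.2783, 0.0399]
tool_rot: [3.05, -0.752, 0.001]
ft_force: [-0.0, -0.0, -1.0]
grip_width: 0.54
grip_force: 0.0
```

Call:
carry_out(steps=[[0, 0, 0, 0, 0, 0, 0], [0, 0, 0, 0, 0, 0, 0], [0, 0, 0, 0, 0, 0, 0], [0, 0, 0, 0, 0, 0, 0], [0, 0, 0, 0, 0, 0, 0], [0, 0, 0, 0, 0, 0, 0], [0, 0, 0, 0, 0, 0, 0], [0, 0, 0, 0, 0, 0, 0]])

```text
time: 3.15
position: [0.4503, -0.2778, 0.0396]
tool_rot: [-3.05, 0.751, -0.0]
ft_force: [1.0, 1.9, 0.6]
grip_width: 0.255
grip_force: 39.9
```

Call:
carry_out(steps=[[0, 0, 0, 0, 0, 2, 0], [0, 0, 0, 0, 0, 6, 0], [0, 0, 0, 0, 0, 11, 0], [0, 0, 0, 0, 0, 16, 0], [0, 0, 0, 1, 3, 20, 0], [1, 4, 4, 3, 7, 22, 0], [2, 8, 8, 6, 11, 23, 0], [3, 12, 11, 8, 15, 23, 0], [4, 16, 15, 10, 19, 23, 0], [5, 20, 18, 12, 23, 23, 0], [6, 24, 22, 14, 27, 23, 0], [7, 28, 26, 16, 31, 23, 0]])

```text
time: 4.35
position: [0.6111, 0.0315, 0.2684]
tool_rot: [3.043, -0.031, -0.78]
ft_force: [1.3, -1.0, -2.5]
grip_width: 0.253
grip_force: 39.9
```

```bash
python3 - <<'E'
from h import *
from scipy.spatial.transform import Rotation as R
s=ctrl.get_state();M=R.from_rotvec(s["tool_rot"])
G=R.from_euler("y",30,degrees=True)*R.from_matrix(np.diag([1,-1,-1.]))
print((G*M.inv()).as_rotvec(degrees=True),s["position"],s["ft_force"],s["joint_positions"])
E
```

```text
[0.29298108 1.25715888 1.07781891] [0.61114614 0.03154933 0.26842313] [ 1.29371707 -0.99863775 -2.48654534] [ 0.17419959  0.67380248 -0.4619768   0.99161315  0.16618624  2.01998157
 -1.82360972]
```

Call:
carry_out(steps=[[0.1, 0.4, 0.3, 0, 3, -2, 0], [0.2, 0.8, 0.6, 0.1, 5.6, -5, 0], [0.3, 1.2, 1, 0.2, 5.6, -8, 0], [0.3, 1.3, 1.1, 0.2, 5.6, -10, 0], [0.3, 1.3, 1.1, 0.2, 5.6, -11.3, 0], [0.3, 1.3, 1.1, 0.2, 5.6, -11.3, 0], [0.3, 1.3, 1.1, 0.2, 5.6, -11.3, 0], [0.3, 1.3, 1.1, 0.2, 5.6, -11.3, 0]])

```text
time: 5.15
position: [0.6129, 0.0876, 0.1582]
tool_rot: [-3.034, 0.0, 0.806]
ft_force: [0.5, 0.2, -3.2]
grip_width: 0.251
grip_force: 39.9
```

```bash
cat > st.py <<'E'
from h import *
from scipy.spatial.transform import Rotation as R
s=ctrl.get_state();M=R.from_rotvec(s["tool_rot"])
G=R.from_euler("y",30,degrees=True)*R.from_matrix(np.diag([1,-1,-1.]))
n=np.array([.5,0,.866]);p=s["position"];t=p-.0396*n-[.572,.003,.088]
print("t",s["time"],"err",(G*M.inv()).as_rotvec(degrees=True).round(2),"p",p.round(4),"brick xyz",np.round([t@[.866,0,-.5],t[1],t@n],4),"F",s["ft_force"].round(2),"Fn",s["ft_force"]@n,"q",s["joint_positions"].round(3))
E
python3 st.py
python3 - <<'E'
from h import *
for n in("side","scene"):
    im=ctrl.get_image(n);x0,y0=(220,90) if n=="side" else (210,140)
    cv2.imwrite(f"pics/{n}2.png",cv2.resize(im["pixels"][y0:y0+150,x0:x0+190,::-1],None,fx=2,fy=4 if 0 else 2,interpolation=cv2.INTER_CUBIC))
a=[cv2.imread(f"pics/{n}2.png") for n in("side","scene")];cv2.imwrite("pics/both2.png",np.hstack(a))
E
```

```text
t 5.15 err [-0.12  0.24  0.03] p [0.6129 0.0876 0.1582] brick xyz [0.0003 0.0846 0.0416] F [ 0.45  0.21 -3.25] Fn -2.586360450189857 q [ 0.121  0.752 -0.47   1.102  0.164  1.851 -1.882]
```

View pics/both2.png

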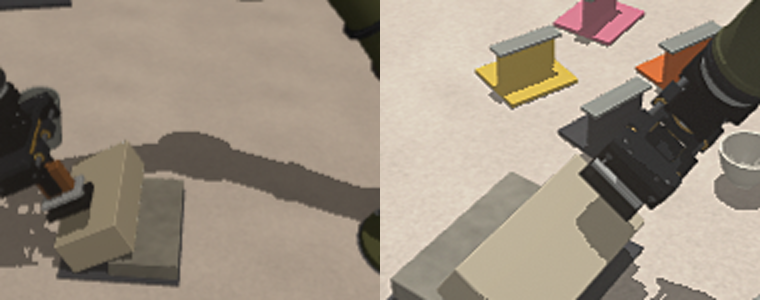

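Call:
carry_out(steps=[[0, 0, 0, -0.5, 0, -0.87, 0], [0, 0, 0, -1, 0, -1.73, 0], [0, 0, 0, -1.5, 0, -2.6, 0], [0, 0, 0, -1.8, 0, -3.12, 0], [0, 0, 0, -1.8, 0, -3.12, 0], [0, 0, 0, -1.8, 0, -3.12, 0], [0, 0, 0, -1.8, 0, -3.12, 0]])

```text
time: 5.95
position: [0.5945, 0.0878, 0.1258]
tool_rot: [-3.034, -0.001, 0.809]
ft_force: [0.6, 0.5, -3.2]
grip_width: 0.253
grip_force: 39.9
```

```bash
python3 st.py
```

```text
t 5.95 err [-0.11  0.14  0.  ] p [0.5945 0.0878 0.1258] brick xyz [0.0006 0.0848 0.0043] F [ 0.56  0.52 -3.23] Fn -2.514258620809363 q [ 0.137  0.737 -0.473  1.197  0.162  1.776 -1.885]
```

Call:
carry_out(steps=[[0, 0, 0, -0.05, 0, -0.087, 0], [0, 0, 0, -0.1, 0, -0.173, 0], [0, 0, 0, -0.15, 0, -0.26, 0], [0, 0, 0, -0.15, 0, -0.26, 0], [0, 0, 0, -0.15, 0, -0.26, 0]])

```text
time: 6.45
position: [0.5926, 0.0878, 0.1228]
tool_rot: [-3.034, -0.001, 0.81]
ft_force: [0.5, -0.6, -2.6]
grip_width: 0.251
grip_force: 39.9
```

```bash
python3 st.py
```

```text
t 6.45 err [-0.1   0.09 -0.01] p [0.5926 0.0878 0.1228] brick xyz [0.0004 0.0848 0.0008] F [ 0.48 -0.57 -2.61] Fn -2.0171246752164294 q [ 0.138  0.736 -0.473  1.205  0.162  1.77  -1.885]
```

Almost touching; continue 3 mm.

Call:
carry_out(steps=[[0, 0, 0, -0.05, 0, -0.087, 0], [0, 0, 0, -0.1, 0, -0.173, 0], [0, 0, 0, -0.15, 0, -0.26, 0], [0, 0, 0, -0.15, 0, -0.26, 0], [0, 0, 0, -0.15, 0, -0.26, 0]])

```text
time: 6.95
position: [0.5916, 0.0878, 0.1209]
tool_rot: [-3.034, -0.001, 0.808]
ft_force: [3.8, -0.3, 1.8]
grip_width: 0.244
grip_force: 39.9
```

```bash
python3 st.py
```

```text
t 6.95 err [-0.12  0.17  0.01] p [0.5916 0.0878 0.1209] brick xyz [ 0.0005  0.0848 -0.0013] F [ 3.78 -0.31  1.82] Fn 3.466113260345649 q [ 0.139  0.735 -0.474  1.211  0.162  1.764 -1.886]
```

Call:
carry_out(steps=[[0, 0, 0, -0.05, 0, -0.087, 0], [0, 0, 0, -0.08, 0, -0.14, 0], [0, 0, 0, -0.08, 0, -0.14, 0], [0, 0, 0, -0.08, 0, -0.14, 0]])

```text
time: 7.35
position: [0.5907, 0.0878, 0.1192]
tool_rot: [-3.034, -0.001, 0.809]
ft_force: [5.8, -0.3, 4.5]
grip_width: 0.249
grip_force: 39.9
```

```bash
python3 st.py
```

```text
t 7.35 err [-0.11  0.15  0.  ] p [0.5907 0.0878 0.1192] brick xyz [ 0.0006  0.0848 -0.0033] F [ 5.83 -0.28  4.47] Fn 6.785959809429866 q [ 0.14   0.734 -0.474  1.216  0.162  1.76  -1.886]
```

Call:
carry_out(steps=[[0, 0, 0, 0, -0.3, 0, 0], [0, 0, 0, 0, -0.8, 0, 0], [0, 0, 0, 0, -1.3, 0, 0], [0, 0, 0, 0, -1.8, 0, 0], [0, 0, 0, 0, -2.3, 0, 0], [0, 0, 0, 0, -2.8, 0, 0], [0, 0, 0, 0, -3.3, 0, 0], [0, 0, 0, 0, -3.8, 0, 0], [0, 0, 0, 0, -4.2, 0, 0]])

```text
time: 8.25
position: [0.5906, 0.0486, 0.1192]
tool_rot: [-3.03, -0.004, 0.807]
ft_force: [5.4, 4.2, 4.4]
grip_width: 0.252
grip_force: 39.9
```

```bash
python3 st.py
```

```text
t 8.25 err [-0.36  0.16 -0.07] p [0.5906 0.0486 0.1192] brick xyz [ 0.0005  0.0456 -0.0033] F [5.38 4.15 4.44] Fn 6.5372395713940765 q [ 0.188  0.724 -0.463  1.229  0.176  1.76  -1.829]
```

Force steady (about 9 N). Continuing.

Call:
carry_out(steps=[[0, 0, 0, 0, -0.5, 0, 0], [0, 0, 0, 0, -1, 0, 0], [0, 0, 0, 0, -1.5, 0, 0], [0, 0, 0, 0, -2, 0, 0], [0, 0, 0, 0, -2.5, 0, 0], [0, 0, 0, 0, -3, 0, 0], [0, 0, 0, 0, -3.5, 0, 0], [0, 0, 0, 0, -4, 0, 0], [0, 0, 0, 0, -4.5, 0, 0], [0, 0, 0, 0, -5, 0, 0], [0, 0, 0, 0, -5.5, 0, 0]])

```text
time: 9.35
position: [0.5906, -0.0061, 0.1191]
tool_rot: [-3.03, -0.005, 0.807]
ft_force: [4.5, 5.1, 3.9]
grip_width: 0.248
grip_force: 39.9
```

```bash
python3 st.py
```

```text
t 9.35 err [-0.37  0.16 -0.1 ] p [ 0.5906 -0.0061  0.1191] brick xyz [ 0.0006 -0.0091 -0.0034] F [4.48 5.06 3.94] Fn 5.6511254326715274 q [ 0.248  0.718 -0.444  1.234  0.2    1.765 -1.754]
```

Call:
carry_out(steps=[[0, 0, 0, 0, -0.5, -0.01, 0], [0, 0, 0, 0, -1, -0.02, 0], [0, 0, 0, -0.01, -1.5, -0.03, 0], [0, 0, 0, -0.01, -2, -0.03, 0], [0, 0, 0, -0.02, -2.5, -0.03, 0], [0, 0, 0, -0.02, -3, -0.03, 0], [0, 0, 0, -0.02, -3.5, -0.03, 0], [0, 0, 0, -0.02, -4, -0.03, 0], [0, 0, 0, -0.02, -4.5, -0.03, 0], [0, 0, 0, -0.02, -5, -0.03, 0], [0, 0, 0, -0.02, -5.3, -0.03, 0]])

```text
time: 10.45
position: [0.5905, -0.0593, 0.1187]
tool_rot: [-3.03, -0.005, 0.808]
ft_force: [5.5, 4.7, 4.6]
grip_width: 0.25
grip_force: 39.9
```

```bash
python3 st.py
```

```text
t 10.45 err [-0.36  0.15 -0.09] p [ 0.5905 -0.0593  0.1187] brick xyz [ 0.0007 -0.0623 -0.0038] F [5.46 4.69 4.61] Fn 6.718360192095093 q [ 0.304  0.72  -0.425  1.227  0.226  1.771 -1.68 ]
```

Call:
carry_out(steps=[[0, 0, 0, 0, -0.5, 0, 0], [0, 0, 0, 0, -1, 0, 0], [0, 0, 0, 0, -1.5, 0, 0], [0, 0, 0, 0, -2, 0, 0], [0, 0, 0, 0, -2.3, 0, 0], [0, 0, 0, 0, -2.3, 0, 0], [0, 0, 0, 0, -2.3, 0, 0], [0, 0, 0, 0, -2.3, 0, 0]])

```text
time: 11.25
position: [0.5906, -0.0828, 0.1187]
tool_rot: [-3.031, -0.004, 0.808]
ft_force: [4.6, 3.1, 5.2]
grip_width: 0.25
grip_force: 39.9
```

```bash
python3 st.py
```

```text
t 11.25 err [-0.29  0.15 -0.09] p [ 0.5906 -0.0828  0.1187] brick xyz [ 0.0008 -0.0858 -0.0038] F [4.63 3.11 5.2 ] Fn 6.823095891041312 q [ 0.327  0.723 -0.416  1.219  0.239  1.775 -1.649]
```

Call:
carry_out(steps=[[0, 0, 0, 0.5, 0, 0.87, 0], [0, 0, 0, 1.5, 0, 2.6, 0], [0, -4, 0, 2, 0, 6, 0], [0, -9, 0, 2, 0, 10, 0], [0, -14, 0, 1.5, 1, 14, 0], [0, -19, 0, 1, 2, 17, 0], [0, -24, 0, 0.5, 4, 18, 0], [0, -28, 0, 0, 6, 18, 0], [0, -30, 0, 0, 6, 18, 0], [0, -30, 0, 0, 6, 18, 0]])

```text
time: 12.25
position: [0.5877, -0.0247, 0.2979]
tool_rot: [3.141, 0.004, -0.002]
ft_force: [0.4, 0.5, -2.8]
grip_width: 0.253
grip_force: 39.9
```

Call:
carry_out(steps=[[0, 0, 6, -1, 3, 0, 0], [0, 0, 13, -2, 6, 0, 0], [0, 0, 20, -3, 9, 0, 0], [0, 0, 27, -4.5, 12, 0, 0], [0, 0, 34, -6, 15.5, 0, 0], [0, 0, 41, -7, 19, 0, 0], [0, 0, 48, -8, 22, 0, 0], [0, 0, 55, -9, 25, -1, 0], [0, 0, 62, -10, 28, -3, 0], [0, 0, 69, -11, 31, -5, 0], [0, 0, 74, -11.7, 32.3, -7, 0], [0, 0, 74, -11.7, 32.3, -8, 0]])

```text
time: 13.45
position: [0.4702, 0.2991, 0.2155]
tool_rot: [-2.499, -1.895, 0.009]
ft_force: [-0.3, -0.7, -3.4]
grip_width: 0.252
grip_force: 39.9
```

```bash
python3 st.py; python3 - <<'E'
from h import *
import pickle
s=ctrl.get_state();im={n:ctrl.get_image(n) for n in("scene","side","wrist")};pickle.dump((s,im),open("w3.pkl","wb"))
a=cv2.resize(im["scene"]["pixels"][120:260,240:400],None,fx=2.5,fy=2.5);b=cv2.resize(im["side"]["pixels"][170:310,210:370],None,fx=2.5,fy=2.5)
cv2.imwrite("pics/c3.png",np.hstack([a,b])[:,:,::-1])
E
```

```text
t 13.45 err [-19.75  25.27 -72.44] p [0.4702 0.2991 0.2155] brick xyz [-0.1519  0.2961  0.0199] F [-0.26 -0.74 -3.42] Fn -3.0915915684888273 q [ 0.136  0.217 -0.849  1.666  0.161  1.339 -1.012]
```

View pics/c3.png

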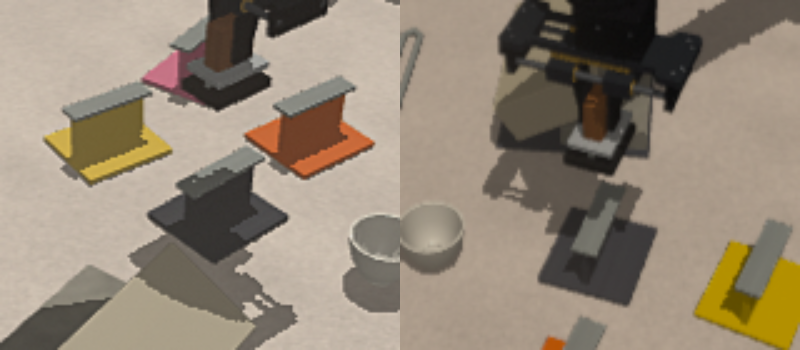

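The ledge is in clear view at (222,172) and (597,218), with the block held near it at a good yaw. I'll use the block's known pose to check each camera's bias.

```bash
python3 - <<'E'
from h import *
import pickle
s,im=pickle.load(open("w3.pkl","rb"));S,D=im["scene"],im["side"]
f=lambda x,y,a,b:((x+.5)/2.5-.5+a,(y+.5)/2.5-.5+b)
print(s["position"],s["tool_rot"])
z=s["position"][2]-.0396
for I,o,L in((S,(240,120),((182,88),(218,110),(272,83))),(D,(210,170),((565,157),(613,173),(633,149)))):
    Q=np.array([onz(I,*f(*q,*o),z) for q in L]);print(Q.round(4),"c",(Q[0]+Q[2])/2)
for I,o,L in((S,(240,120),((177,186),(251,151),(264,158),(190,196))),(D,(210,170),((572,249),(605,183),(624,190),(591,257)))):
    Q=np.array([onz(I,*f(*q,*o),.07) for q in L]);print(Q.round(4),"c",Q.mean(0))
E
```

```text
[0.47016414 0.29914856 0.21548892] [-2.49905844 -1.89506788  0.00920898]
[[0.4355 0.2687 0.1759]
 [0.4873 0.2551 0.1759]
 [0.5069 0.3312 0.1759]] c [0.4711654  0.29991671 0.17588892]
[[0.0831 0.278  0.1759]
 [0.0374 0.298  0.1759]
 [0.0082 0.2593 0.1759]] c [0.04560676 0.26866932 0.17588892]
[[0.4496 0.244  0.07  ]
 [0.4823 0.3465 0.07  ]
 [0.5009 0.3432 0.07  ]
 [0.4705 0.2372 0.07  ]] c [0.47583846 0.29273185 0.07      ]
[[ 0.0573  0.3129  0.07  ]
 [-0.0004  0.2067  0.07  ]
 [-0.02    0.2164  0.07  ]
 [ 0.0387  0.3227  0.07  ]] c [0.0189052  0.26465882 0.07      ]
```

```bash
python3 - <<'E'
from h import *
import pickle
s,im=pickle.load(open("w3.pkl","rb"));D=im["side"]
f=lambda x,y:((x-400+.5)/2.5-.5+210,(y+.5)/2.5-.5+170)
z=s["position"][2]-.0396
Q=np.array([onz(D,*f(*q),z) for q in((565,157),(613,173),(633,149))]);print(Q.round(4),"c",(Q[0]+Q[2])/2)
Q=np.array([onz(D,*f(*q),.07) for q in((572,249),(605,183),(624,190),(591,257))]);print(Q.round(4),"c",Q.mean(0))
from scipy.spatial.transform import Rotation as R
G=R.from_euler("z",-16+90,degrees=True)*R.from_matrix(np.diag([1,-1,-1.]))
print((G*R.from_rotvec(s["tool_rot"]).inv()).as_rotvec(degrees=True))
E
```

```text
[[0.5073 0.3147 0.1759]
 [0.4549 0.3341 0.1759]
 [0.4357 0.2963 0.1759]] c [0.47150565 0.3055009  0.17588892]
[[0.4969 0.351  0.07  ]
 [0.4675 0.2472 0.07  ]
 [0.4446 0.2566 0.07  ]
 [0.4752 0.3605 0.07  ]] c [0.47106465 0.30381383 0.07      ]
[-0.03763357 -0.44965967 -0.34701032]
```

Call:
carry_out(steps=[[0, -0.4, -0.3, 0, -0.2, -2, 0], [0, -0.4, -0.3, 0, -0.2, -4.5, 0], [0, -0.4, -0.3, 0, -0.2, -7, 0], [0, -0.4, -0.3, 0, -0.2, -8.5, 0], [0, -0.4, -0.3, 0, -0.2, -9.4, 0], [0, -0.4, -0.3, 0, -0.2, -9.4, 0], [0, -0.4, -0.3, 0, -0.2, -9.4, 0], [0, -0.4, -0.3, 0, -0.2, -9.4, 0]])

```text
time: 14.4
position: [0.4739, 0.2963, 0.1258]
tool_rot: [2.511, 1.884, 0.013]
ft_force: [-0.3, 0.7, -2.3]
grip_width: 0.251
grip_force: 39.9
```

```bash
python3 st.py; python3 - <<'E'
from h import *
im={n:ctrl.get_image(n) for n in("scene","side")}
a=cv2.resize(im["scene"]["pixels"][150:250,270:350],None,fx=4.8,fy=4.8);b=cv2.resize(im["side"]["pixels"][210:310,250:330],None,fx=4.8,fy=4.8)
cv2.imwrite("pics/c4.png",np.hstack([a,b])[:,:,::-1])
E
```

```text
t 14.4 err [-19.13  26.2  -72.03] p [0.4739 0.2963 0.1258] brick xyz [-0.1038  0.2933 -0.0559] F [-0.33  0.66 -2.3 ] Fn -2.1542319563571946 q [ 0.11   0.288 -0.825  1.785  0.233  1.16  -1.071]
```

View pics/c4.png

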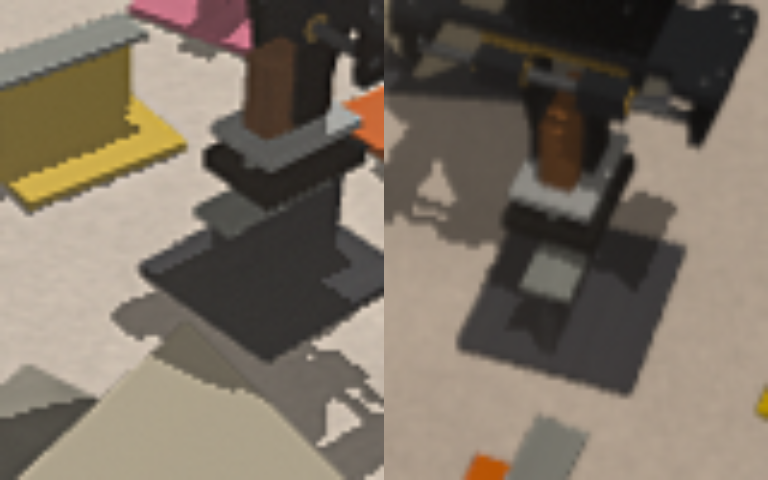

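The block is centred over the ledge, about 16 mm up. Lowering.

Call:
carry_out(steps=[[0, 0, 0, 0, 0, -0.5, 0], [0, 0, 0, 0, 0, -1, 0], [0, 0, 0, 0, 0, -1.3, 0], [0, 0, 0, 0, 0, -1.4, 0], [0, 0, 0, 0, 0, -1.5, 0], [0, 0, 0, 0, 0, -1.5, 0], [0, 0, 0, 0, 0, -1.5, 0]])

```text
time: 15.2
position: [0.473, 0.2958, 0.1098]
tool_rot: [2.511, 1.884, 0.009]
ft_force: [-1.7, -1.2, 0.6]
grip_width: 0.248
grip_force: 39.9
```

Call:
carry_out(steps=[[0, 0, 0, 0, 0, -0.1, 0], [0, 0, 0, 0, 0, -0.2, 0], [0, 0, 0, 0, 0, -0.2, 0], [0, 0, 0, 0, 0, -0.2, 0]])

```text
time: 15.6
position: [0.4731, 0.2959, 0.1078]
tool_rot: [2.511, 1.884, 0.009]
ft_force: [-2.3, -1.7, 4.6]
grip_width: 0.254
grip_force: 39.9
```

Set on the ledge. I'll ease off the spring, then release.

Call:
carry_out(steps=[[0, 0, 0, 0, 0, 0.1, 0], [0, 0, 0, 0, 0, 0.15, 0], [0, 0, 0, 0, 0, 0.15, 0], [0, 0, 0, 0, 0, 0.15, 0.3], [0, 0, 0, 0, 0, 0.15, 0.35], [0, 0, 0, 0, 0, 0.15, 0.4], [0, 0, 0, 0, 0, 0.15, 0.6], [0, 0, 0, 0, 0, 0.15, 0.8], [0, 0, 0, 0, 0, 0.15, 0.8], [0, 0, 0, 0, 0, 0.15, 0.8]])

```text
time: 16.6
position: [0.4731, 0.2958, 0.109]
tool_rot: [2.511, 1.884, 0.009]
ft_force: [0.1, 0.3, -0.0]
grip_width: 0.677
grip_force: 0.0
```

Call:
carry_out(steps=[[0, 0, 0, 0, 0, 0, 0.8], [0, 0, 0, 0, 0, 0, 0.8], [0, 0, 0, 0, 0, 1, 0.8], [0, 0, 0, 0, 0, 3, 0.8], [0, 0, 0, 0, 0, 6, 0.8], [0, 0, 0, 0, 0, 9, 0.8], [0, 0, 0, 0, 0, 13, 0.8], [0, 0, 0, 0, 0, 16, 0.8], [0, 0, 0, 0, 0, 16, 0.8], [0, 0, 0, 0, 0, 16, 0.8]])

```text
time: 17.6
position: [0.4733, 0.2961, 0.27]
tool_rot: [2.511, 1.884, 0.012]
ft_force: [1.3, -0.4, 0.0]
grip_width: 0.798
grip_force: 0.0
```

```bash
python3 - <<'E'
from h import *
s=ctrl.get_state();print(s["time"],s["position"],s["grip_width"],s["ft_force"])
im={n:ctrl.get_image(n) for n in("scene","side")}
a=cv2.resize(im["scene"]["pixels"][150:250,270:350],None,fx=4.8,fy=4.8);b=cv2.resize(im["side"]["pixels"][210:310,250:330],None,fx=4.8,fy=4.8)
cv2.imwrite("pics/c5.png",np.hstack([a,b])[:,:,::-1])
E
```

```text
17.6 [0.47328719 0.29608077 0.2699685 ] 0.7980308371340751 [ 1.3419825  -0.41591853  0.03116333]
```

View pics/c5.png

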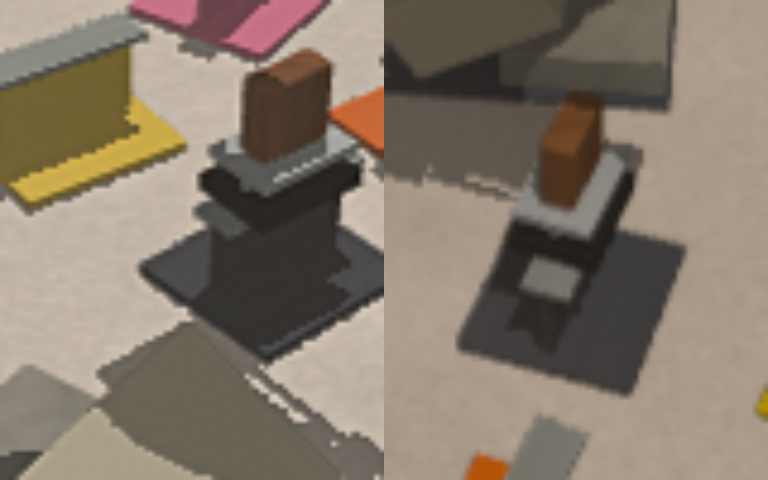

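The block stands upright and released in the middle of the ledge. Handing in.

```bash
python3 -c "
from bench import ctrl
print(ctrl.close_job())"
```

```text
the job is handed in; nothing more can be done
None
```

I rubbed the brick face left to right at about 8–9 N, set the block upright on the middle of the steel rest's ledge, released it and handed the job in at about 18 s; no verdict was returned.

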